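# Slide an engraving blank under the sprung clip of its holder

### The job

Load the brass blank into the plate holder on the black slab without picking it up: press the holder's red thumb bar down with one fingertip so that the clip jaw opens, and while keeping it down use the other fingertip to push the blank along its channel, under the jaw, until it is fully home against the end stop. Then let the bar up so that the jaw closes on the blank, move clear, and leave everything else on the bench where it is.

Things in the scene. Friction and masses are not known exactly. Their poses are not given: they have to be found in the camera images.
- holder: Plate holder, fixed on the slab: aluminium bed 102 (x) by 150 (y) mm. Origin: centre of its underside. Along its +y runs a channel 42 mm wide (x -43 to -1 mm), open at the -y end. The blank rides on two 7 mm ledges at z = 20 mm; between them (x -36 to -8) the bed is sunk 7 mm. Front rail (x -51 to -43) and rear fence (x -1 to +5) rise to z 26. Hinge lugs at x +5 to +15 rise to z 35 mm.
- stop (a point): Foot of the end stop's face in the middle of the channel: holder x -22, y +62, z 20 mm. The stop is a dark steel block, 6 mm high above the ledges.
- bar_mid (a point): Middle of the upper face of the red thumb bar, the clip's tail along the holder's +x side: a strip 23 mm wide, 134 mm long in y, 2.5 mm thick. At rest it slopes up away from the hinge, outer edge at holder z 38 mm, this point at x +39, y -5, z 34. Pressed fully it is level: x +26.5 to +49.5, y -72 to +62, top at z 21.5 mm. About 3 N starts it, 10 N holds it down; a fingertip can slide along it.
- clip (a joint): Angle of the spring clip (rad): 0 at rest (jaw shut, 2.5 mm above the ledges), 0.42 thumb bar fully down (jaw about 11.5 mm above the ledges). The jaw clears the blank above 0.26; shut on the blank it reads about 0.25. It springs back when released. With the bar fully down its top is 1.5 mm above the ledges and 6.5 mm below the top of the blank, so two fingertips at equal height can hold the bar and push the blank.
- jaw_lip (a point): Middle of the underside of the lip of the red jaw leaf, the clip's other end. The leaf is 26 mm long in y (holder y +34 to +60 mm) and reaches from the hinge (axis along y at holder x +10, z 30 mm) over the channel to x = -12 mm, 10 mm over the edge of the blank. It rises when the bar is pressed. Shut, it bars the blank's way.
- blank: Brass blank, 40 (x) by 60 (y) by 8 mm, 160 g, flat in the holder's channel, short of the jaw. Origin: centre of its underside; axes parallel to the holder's. At the start its centre is at holder y -14 to 0 mm; home at y = +32 mm, its +y end on the stop at +62 and its -y end, where it is pushed, at +2 mm.
- spare: Spare copper blank, same size, lying on the bench; leave alone. Origin: centre of its underside.
- graver_a: Dark-wood engraving graver, 110 mm long, 27 mm thick, lying on the slab beyond the holder's stop end; leave alone. Origin: underside, near its middle.
- graver_b: Brown-wood graver, same size, lying on the bench; leave alone.
- graver_c: Graver with yellow handle, same size, lying on the bench; leave alone.
- bangle: Brass bangle, 60 mm across, 8 mm high, lying on the slab beyond the holder's open end; leave alone. Origin: centre of its underside.
- loupe: Black eye loupe, 35 mm across, 30 mm high, standing on the bench; leave alone.
- oil: Amber oil bottle, 42 mm across, 75 mm high, standing on the bench; leave alone.

How it is judged:
By the outcome, as a careful person would: the job done as asked, in the order asked, and still so for the second after the job is handed in, with the robot touching nothing.
It also fails if it takes over 45 s, if anything falls off the work surface, if the arm or the gripper's body presses on something with over 40 N, if the wrist force passes 120 N, or if a joint passes its speed limit or range.

### The arm

A 7-joint arm with a two-finger parallel gripper is mounted at the origin on the work surface. World frame = base frame: x ahead of the robot, y to its left, z up, the work surface at z = 0. Lengths are in m, angles in rad, forces in N, time in s.
With the tool pointing down it reaches from about 0.4 to 0.85 m from the base axis. Payload 4.5 kg.
Tool frame: the origin (TCP) lies at the very end of the fingers, on their centre line; the grasp point (between the pads) lies 19 mm behind it; z points along the fingers, x is the direction in which the jaws open and shut, and the axes are right-handed (so a half turn about z gives the same grasp; the last joint's range is limited). The gripper opens to 85 mm and grips with 20 to 120 N. Pads are 22 mm wide; open, the fingers measure 114 mm over their backs; the gripper's body (76 mm by 85 mm) begins 54 mm behind the grasp point. The pads swing forward as they close: fully open they stand 13 mm farther back than shut.
Start: joints at [1.231, 0.689, -0.195, 1.565, 0.157, 0.902, -0.215], TCP at [0.228, -0.582, 0.231] pointing down, gripper open.
Joint ranges: [-3.01, 3.01], [-0.46, 2.08], [-1.47, 1.51], [0.13, 2.56], [-1, 4.14], [0.04, 2.09], [-2.66, 2.66]. Speed limits (rad/s): [2.57, 2.57, 3.14, 3.14, 3.14, 3.14, 3.14].

### API

Orientations are given as a 3x3 rotation matrix whose columns are the frame's x, y, z axes.
In Python, from bench import robot gives the robot as it stands.
- The arm moves only by the tool move_arm, never from a script. Its argument "motion" is a list of rows, each an object with "travel": the shift along the tool's x, y, z in mm, a list of three; "spin": the turn about the tool's z in degrees; "claw": the gripper's target within -1 to 1 (fully open at 1, half-way at 0, shut at -1). A call has 1 to 12 rows; each row shifts and turns the commanded pose from where the row before left it, along the tool's axes as they then stand; what a row does not reach is not made up. A row lasts 1/8 s, in which the tool goes at most 62.5 mm and 10.7 degrees, less where a joint would pass 70% of its speed; a pose out of reach is approached as far as the arm can. A call with a gripper value outside its range is refused whole. The fingers move at their own pace and stop on an object; "squeeze" is the grip in N (left out, the last holds). Time passes only in rows, so rows that do not move let the fingers close. It gives the time, the measured TCP pose, the force and the opening at its end, in the units of the state.
- robot.read_state(): the state, without advancing time (a new reading comes with each control period).
- robot.capture(name): name is "scene" or "top"; returns (picture, depth): 400x640x3 uint8, red, green, blue; 400x640 float32, m along the optical axis (not along the pixel's ray), 0 where there is no reading.
- robot.camera_params(name): a dict with "intrinsics" (3x3 intrinsics, pixels), "rvec" (rotation vector, rad) and "tvec" (3), from world to camera coordinates, as OpenCV has them. Camera axes: x right, y down, z forward; pixel columns grow to the right and rows downward; lengths in m; the calibration is good to about 2 mm. A picture is of the moment at which its call begins. camera_params takes no time and is no camera call.
- robot.close_job(): hands the job in, once; it reports no verdict.
The state is a dict: "t": time; "qpos": joint angles; "qvel": joint speeds; "joint_efforts": joint torques, N m; "tool_pos": TCP position; "ee_rot": TCP orientation; "force": force on the tool from outside, world axes, zero at the start; "ft_torque": the same for the moment, N m; "grip_width": finger opening in m.
Only numpy, scipy, OpenCV 4.12 (cv2) and the standard library are available. Lean on these libraries where they do the work, as an engineer would, in place of code of your own. Each camera call takes 0.05 s, during which the arm holds its last target.

## Working session

There is one attempt and no reset: what is moved stays moved. The work goes in short steps, Python scripts to look and compute and a tool call to move; the robot and the scene stay as the last step left them, time stands still between calls to the robot, and variables do not carry over. Pictures are saved under pics/ and viewed, and the job is handed in when it is done.

Besides the shell and the picture viewer there is one more tool, called after ">>>" as name(argument=value, ...), one argument or row to a line, values as JSON. move_arm: Moves the arm, as the interface text tells. Its arguments: {"type":"object","properties":{"motion":{"type":"array","items":{"type":"object","properties":{"travel":{"type":"array","items":{"type":"number"}},"spin":{"type":"number"},"claw":{"type":"number"}}}},"squeeze":{"type":"number"}},"required":["motion"]}

```bash
mkdir -p pics; cat > h.py <<'E'
import numpy as np, cv2
from bench import robot
def cap(n,tag):
    p,d=robot.capture(n); cv2.imwrite(f'pics/{tag}.png',p[:,:,::-1]); np.savez(f'pics/{tag}.npz',p=p,d=d); return p,d
def cam(n):
    c=robot.camera_params(n); K=np.array(c['intrinsics']).reshape(3,3); R=cv2.Rodrigues(np.array(c['rvec'],float))[0]; t=np.array(c['tvec'],float).ravel(); return K,R,t
def ray(n,uv,z):
    K,R,t=cam(n); uv=np.atleast_2d(uv).astype(float); d=np.c_[uv,np.ones(len(uv))]@np.linalg.inv(K).T@R; o=-R.T@t
    return o+d*((z-o[2])/d[:,2])[:,None]
def pts(n,d):
    K,R,t=cam(n); v,u=np.mgrid[:d.shape[0],:d.shape[1]]
    P=np.dstack([(u-K[0,2])/K[0,0]*d,(v-K[1,2])/K[1,1]*d,d]); return (P-t)@R
def proj(n,P):
    K,R,t=cam(n); q=(np.atleast_2d(P)@R.T+t)@K.T; return q[:,:2]/q[:,2:]
E
python3 - <<'E'
from h import *
for n in('scene','top'): cap(n,n+'0'); K,R,t=cam(n); print(n,K[0,0],-R.T@t,R[2])
s=robot.read_state(); print(s)
E
```

```text
scene 393.36397830208824 [1.06024541 0.12061318 0.95734327] [-0.48201123 -0.10367282 -0.87000984]
top 516.5275581052341 [0.27824738 0.01610525 1.28590397] [ 2.39703374e-01  9.30958377e-04 -9.70845727e-01]
{'t': 0.1, 'qpos': array([ 1.23079782,  0.68989539, -0.19450444,  1.56623017,  0.15729824,
        0.90250201, -0.21511273]), 'qvel': array([-7.09486703e-05, -1.66257464e-03, -1.05299192e-03, -2.30365365e-03,
       -3.88836616e-05,  6.34126080e-04,  1.18526451e-03]), 'joint_efforts': array([-3.86872896e-03, -5.40600193e+01, -1.27181511e+00, -1.58984828e+01,
        9.33351548e-03,  4.41443932e-03,  4.64952322e-06]), 'tool_pos': array([ 0.22796153, -0.58132424,  0.23056942]), 'ee_rot': array([[ 3.65199484e-01, -9.30929009e-01, -7.19292716e-04],
       [-9.30927841e-01, -3.65200170e-01,  1.47993079e-03],
       [-1.64039633e-03,  1.29139654e-04, -9.99998646e-01]]), 'force': array([ 0.33743143,  0.73087593, -0.29273123]), 'ft_torque': array([-0.06536332,  0.00186877, -0.00662013]), 'grip_width': 0.08516067820328044}
```

View pics/scene0.png

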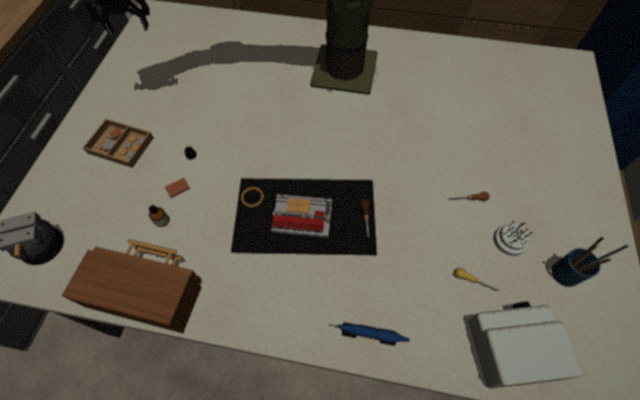

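View pics/top0.png

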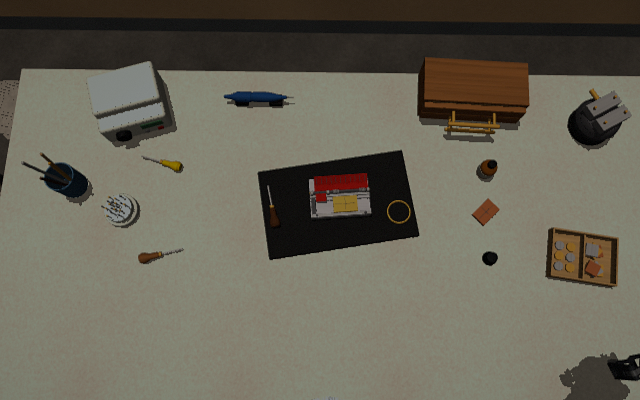

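```bash
python3 - <<'E'
from h import *
p=cv2.imread('pics/top0.png'); a=cv2.resize(p[145:265,250:425],None,fx=4.5,fy=4.5,interpolation=cv2.INTER_CUBIC)
cv2.imwrite('pics/topz.png',a)
d=np.load('pics/top0.npz')['d']; P=pts('top',d)
hsv=cv2.cvtColor(p,cv2.COLOR_BGR2HSV)
win=np.zeros(d.shape,bool); win[150:260,255:422]=1
def info(m,n):
    m=m&win; nn,l,st,c=cv2.connectedComponentsWithStats(m.astype(np.uint8))
    for i in range(1,nn):
        if st[i,4]>25:
            q=P[l==i]; print(n,st[i],'med',np.round(np.median(q,0),4),'zrange',np.round(np.percentile(q[:,2],[5,50,95]),4), cv2.minAreaRect(np.argwhere(l==i)[:,::-1].astype(np.float32)))
H,S,V=hsv[...,0],hsv[...,1],hsv[...,2]
info(((H<6)|(H>174))&(S>150)&(V>80),'red')
info((H>16)&(H<32)&(S>100)&(V>100),'gold')
info((S<60)&(V>70),'alu')
print(hsv[203,345],hsv[184,340])
for x in range(335,356,10): print([ (v,round(float(P[v,x,2]),3)) for v in range(170,225,3)])
E
```

```text
red [314 173  54  18 718] med [ 0.6265 -0.0256  0.0429] zrange [0.0375 0.0429 0.0503] ((340.2547607421875, 181.903076171875), (14.806532859802246, 53.08130645751953), 86.09950256347656)
red [316 193  10   9  80] med [0.5873 0.0261 0.0405] zrange [0.0254 0.0405 0.0462] ((320.5, 197.0), (8.0, 9.0), 90.0)
gold [333 195  25  17 372] med [ 0.5734 -0.0359  0.0388] zrange [0.035  0.0388 0.0431] ((344.9049072265625, 203.07302856445312), (15.432408332824707, 24.01335906982422), 86.18592071533203)
gold [387 201   8  21  28] med [ 0.5627 -0.1472  0.0199] zrange [0.0155 0.0199 0.0227] ((390.5, 211.0), (20.0, 7.0), 90.0)
alu [ 255  150  145  110 2422] med [0.6951 0.1405 0.0012] zrange [-0.0034  0.0012  0.0072] ((327.0, 204.49996948242188), (143.99996948242188, 108.99998474121094), 0.0)
alu [ 273  150  149  110 2793] med [ 0.4702 -0.1804  0.0013] zrange [-0.0032  0.0013  0.0055] ((347.0, 204.49996948242188), (108.99998474121094, 147.99996948242188), 90.0)
alu [309 179  62  39 788] med [ 0.5708 -0.0041  0.0306] zrange [0.021  0.0306 0.0405] ((339.3365783691406, 196.38522338867188), (38.487403869628
[... 348 characters left out ...]
 0.04), (191, 0.041), (194, 0.036), (197, 0.04), (200, 0.04), (203, 0.041), (206, 0.038), (209, 0.039), (212, 0.03), (215, 0.035), (218, 0.012), (221, 0.013), (224, 0.012)]
[(170, 0.01), (173, 0.007), (176, 0.049), (179, 0.045), (182, 0.038), (185, 0.041), (188, 0.04), (191, 0.043), (194, 0.033), (197, 0.04), (200, 0.042), (203, 0.037), (206, 0.038), (209, 0.041), (212, 0.038), (215, 0.036), (218, 0.004), (221, 0.007), (224, 0.007)]
[(170, 1.286), (173, 0.014), (176, 0.045), (179, 0.048), (182, 0.041), (185, 0.041), (188, 0.04), (191, 0.02), (194, 0.035), (197, 0.039), (200, 0.043), (203, 0.038), (206, 0.037), (209, 0.037), (212, 0.037), (215, 0.024), (218, 0.01), (221, 0.013), (224, 0.011)]
```

View pics/topz.png

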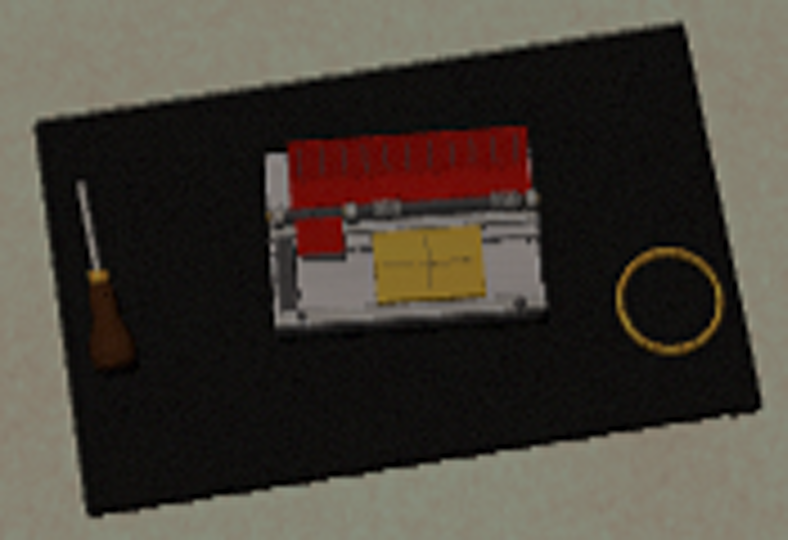

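```bash
python3 - <<'E'
from h import *
for n in('top','scene'):
    D=np.load(f'pics/{n}0.npz'); p=D['p']; d=D['d']; P=pts(n,d)
    hsv=cv2.cvtColor(p,cv2.COLOR_RGB2HSV); H,S,V=[hsv[...,i].astype(int) for i in range(3)]
    near=(np.abs(P[...,0]-.59)<.11)&(np.abs(P[...,1]+.02)<.1)
    gold=near&(H>16)&(H<32)&(S>90)&(V>70)
    red=near&((H<8)|(H>172))&(S>130)&(V>45)
    nn,l,st,c=cv2.connectedComponentsWithStats(gold.astype(np.uint8)); i=1+np.argmax(st[1:,4]); gm=l==i
    slab=(V<45)&(np.abs(P[...,0]-.55)<.15)&(np.abs(P[...,1])<.2)&~cv2.dilate((near&(V>50)).astype(np.uint8),np.ones((15,15))).astype(bool)
    ben=(V>80)&(S<60)&(np.abs(P[...,0]-.4)<.05)&(np.abs(P[...,1])<.2)
    print(n,'slab z',np.median(P[slab][:,2]),slab.sum(),'bench',np.median(P[ben][:,2]),'blank',np.median(P[gm][:,2]),gm.sum())
    zs=0.011
    def rect(m,z,name):
        c=max(cv2.findContours(cv2.resize(m.astype(np.uint8)*255,None,fx=8,fy=8,interpolation=cv2.INTER_LINEAR)>127 if 0 else (cv2.resize(m.astype(np.float32),None,fx=8,fy=8,interpolation=cv2.INTER_LINEAR)>.5).astype(np.uint8),cv2.RETR_EXTERNAL,cv2.CHAIN_APPROX_NONE)[0],key=cv2.contourArea)[:,0]
        uv=(c+.5)/8-.5; W=ray(n,uv,z)[:,:2]*1000
        r=cv2.minAreaRect(W.astype(np.float32)); print(name,np.round(r[0],1),np.round(r[1],1),round(r[2],2)); 
        M=cv2.moments(W.astype(np.float32).reshape(-1,1,2)); print('  centroid',round(M['m10']/M['m00'],1),round(M['m01']/M['m00'],1))
        return W
    rect(gm,zs+.028,'blank')
    nn,l,st,c=cv2.connectedComponentsWithStats(red.astype(np.uint8)); i=1+np.argmax(st[1:,4])
    rect(l==i,zs+.034,'bar')
    bd=near&((V>50))
    alu=near&(V>50)&(S<70); nn,l,st,c=cv2.connectedComponentsWithStats(((V>50)&near).astype(np.uint8)); i=1+np.argmax(st[1:,4])
    rect(l==i,zs+.026,'whole'); print(st[i])
E
```

```text
top slab z 0.011187625647921116 7607 bench 0.0011015510161962805 blank 0.03876708625126829 392
blank [572.6 -35.4] [43.4 62.5] 4.66
  centroid 572.7 -35.6
bar [626.5 -23.8] [ 41.5 134.7] 4.84
  centroid 626.7 -23.7
whole [594.7 -22. ] [108.5 152.8] 4.83
  centroid 594.4 -21.4
[ 309  173   63   45 2319]
scene slab z 0.009917905792041904 4907 bench -9.804916931837122e-05 blank 0.03822146738261923 167
blank [574.6 -35.1] [42.1 58. ] 8.66
  centroid 573.1 -34.9
bar [626.8 -25.3] [ 38.  136.1] 5.11
  centroid 627.1 -25.0
whole [598.2 -21.4] [117.3 157.2] 4.76
  centroid 598.2 -20.0
[ 271  194   61   43 2175]
```

>>> move_arm(
  motion=[
    {"travel": [-14,-22,0],"claw": 0.1},
    {"travel": [-28,-45,0]},
    {"travel": [-28,-45,0]},
    {"travel": [-28,-45,0]},
    {"travel": [-28,-45,0]},
    {"travel": [-28,-45,0]},
    {"travel": [-28,-45,0]},
    {"travel": [-28,-45,0]},
    {"travel": [-28,-45,0]},
    {"travel": [-28,-45,0]},
    {"travel": [-28,-45,0]},
    {"travel": [-28,-45,0]},
  ],
)

```text
invalid input
```

>>> move_arm(
  motion=[
    {"travel": [-7,-18,0],"spin": -4},
    {"spin": -9},
    {"spin": -9},
    {"spin": -9},
    {"spin": -9},
    {"spin": -9},
    {"spin": -9},
    {"spin": -9},
    {"spin": -6.4},
    {},
    {},
  ],
)

```text
invalid input
```

>>> move_arm(
  motion=[
    {"travel": [-14,-22,0],"spin": 0,"claw": 0.1},
    {"travel": [-28,-45,0],"spin": 0,"claw": 0.1},
    {"travel": [-28,-45,0],"spin": 0,"claw": 0.1},
    {"travel": [-28,-45,0],"spin": 0,"claw": 0.1},
    {"travel": [-28,-45,0],"spin": 0,"claw": 0.1},
    {"travel": [-28,-45,0],"spin": 0,"claw": 0.1},
    {"travel": [-28,-45,0],"spin": 0,"claw": 0.1},
    {"travel": [-28,-45,0],"spin": 0,"claw": 0.1},
    {"travel": [-28,-45,0],"spin": 0,"claw": 0.1},
    {"travel": [-28,-45,0],"spin": 0,"claw": 0.1},
    {"travel": [-28,-45,0],"spin": 0,"claw": 0.1},
    {"travel": [-28,-45,0],"spin": 0,"claw": 0.1},
  ],
)

```text
t: 1.6
tool_pos: [0.5926, -0.0919, 0.2309]
ee_rot: [[0.365, -0.931, -0.001], [-0.931, -0.365, -0.0], [-0.0, 0.001, -1.0]]
force: [-0.1, -0.3, 0.6]
grip_width: 0.047
```

>>> move_arm(
  motion=[
    {"travel": [0,0,10],"spin": -9.2,"claw": 0.1},
    {"travel": [0,0,10],"spin": -9.2,"claw": 0.1},
    {"travel": [0,0,15],"spin": -9.2,"claw": 0.1},
    {"travel": [0,0,15],"spin": -9.2,"claw": 0.1},
    {"travel": [0,0,15],"spin": -9.2,"claw": 0.1},
    {"travel": [0,0,15],"spin": -9.2,"claw": 0.1},
    {"travel": [0,0,15],"spin": -9.2,"claw": 0.1},
    {"travel": [0,0,15],"spin": -9,"claw": 0.1},
    {"travel": [0,0,10],"spin": 0,"claw": 0.1},
    {"travel": [0,0,0],"spin": 0,"claw": 0.1},
  ],
)

```text
t: 2.85
tool_pos: [0.5913, -0.0934, 0.1105]
ee_rot: [[0.997, 0.081, -0.002], [0.081, -0.997, -0.0], [-0.002, -0.0, -1.0]]
force: [0.1, -0.2, -0.7]
grip_width: 0.0469
```

```bash
cat >> h.py <<'E'
O=589.8*np.array([.9965,.0837])-71.6*np.array([-.0837,.9965]); RH=np.array([[.9965,-.0837],[.0837,.9965]])
def hold(s):
    q=np.array(s['tool_pos'])*1000; yaw=np.degrees(np.arctan2(s['ee_rot'][1][0],s['ee_rot'][0][0]))
    print('t',round(s['t'],2),'holder xyz(z above slab 10)',np.round(np.r_[(q[:2]-O)@RH,q[2]-10],1),'yaw',round(yaw,2),'F',np.round(s['force'],1),'T',np.round(s['ft_torque'],2),'w',round(s['grip_width']*1e3,1))
E
python3 - <<'E'
from h import *
hold(robot.read_state())
for n in('top','scene'):
    p,d=cap(n,n+'1')
    c=proj(n,[[.6,-.07,.04]])[0].astype(int); print(c)
    cv2.imwrite(f'pics/{n}1z.png',cv2.resize(p[c[1]-60:c[1]+60,c[0]-80:c[0]+80,::-1],None,fx=5,fy=5,interpolation=cv2.INTER_CUBIC))
E
```

```text
t 2.85 holder xyz(z above slab 10) [ -8.4 -70.9 100.5] yaw 4.67 F [ 0.1 -0.2 -0.7] T [-0.03 -0.   -0.02] w 46.9
[358 192]
[282 211]
```

View pics/scene1z.png

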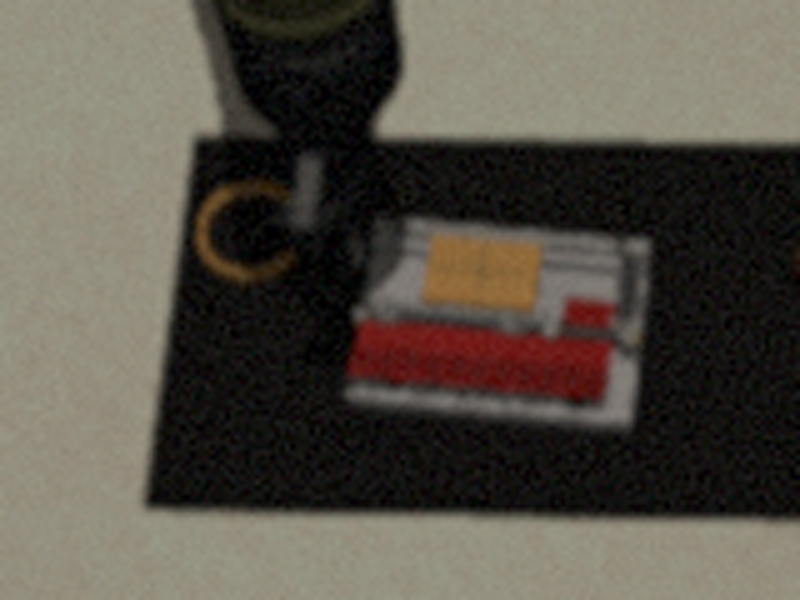

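View pics/top1z.png

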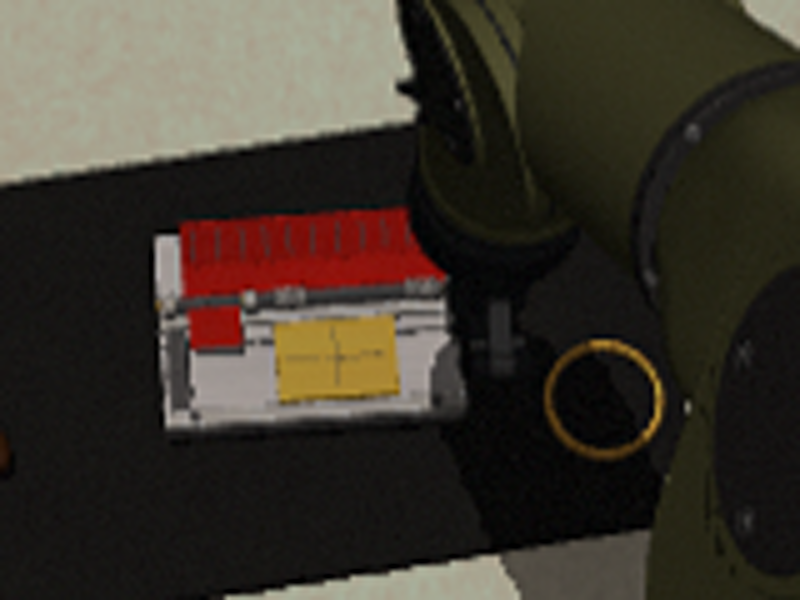

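>>> move_arm(
  motion=[
    {"travel": [8,-6,5],"spin": 0,"claw": 0.1},
    {"travel": [8.4,-6,10],"spin": -0.1,"claw": 0.1},
    {"travel": [0,0,15],"spin": 0,"claw": 0.1},
    {"travel": [0,0,15],"spin": 0,"claw": 0.1},
    {"travel": [0,0,7],"spin": 0,"claw": 0.1},
    {"travel": [0,0,3],"spin": 0,"claw": 0.1},
    {"travel": [0,0,0],"spin": 0,"claw": 0.1},
    {"travel": [0,0,0],"spin": 0,"claw": 0.1},
  ],
)

```text
t: 3.95
tool_pos: [0.6076, -0.0801, 0.0567]
ee_rot: [[0.996, 0.086, 0.001], [0.086, -0.996, -0.0], [0.001, 0.0, -1.0]]
force: [0.5, 0.6, 1.3]
grip_width: 0.047
```

```bash
cat >> h.py <<'E'
def look(k):
    hold(robot.read_state())
    o=[]
    for n in('top','scene'):
        p,d=cap(n,n+str(k)); c=proj(n,[[.59,-.06,.04]])[0].astype(int)
        o.append(cv2.resize(p[c[1]-30:c[1]+30,c[0]-40:c[0]+40,::-1],None,fx=10,fy=7.5 if 0 else 10,interpolation=cv2.INTER_CUBIC)); print(c-[40,30])
    cv2.imwrite(f'pics/z{k}t.png',o[0]); cv2.imwrite(f'pics/z{k}s.png',o[1])
E
python3 -c "
from h import *
look(2)"
```

```text
t 3.95 holder xyz(z above slab 10) [  9.  -59.   46.7] yaw 4.91 F [0.5 0.6 1.3] T [-0.01  0.02 -0.02] w 47.0
[314 166]
[247 178]
```

View pics/z2s.png

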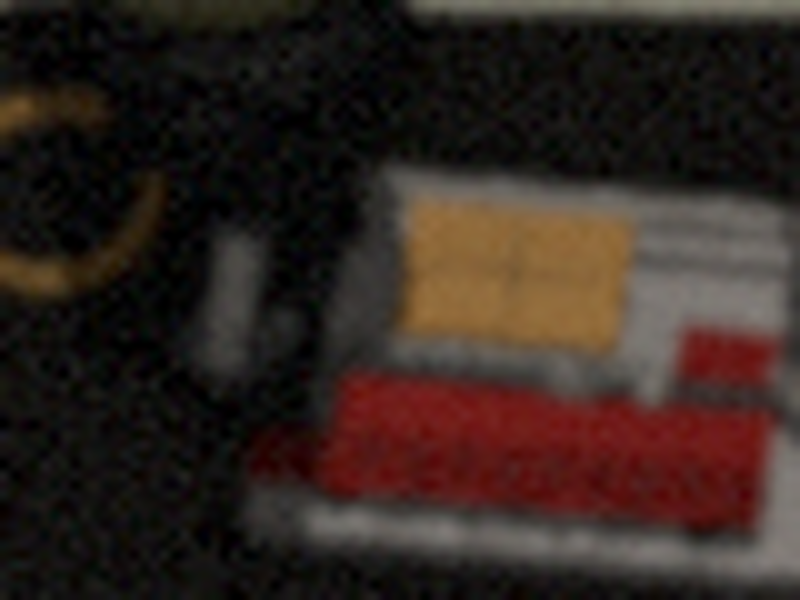

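View pics/z2t.png

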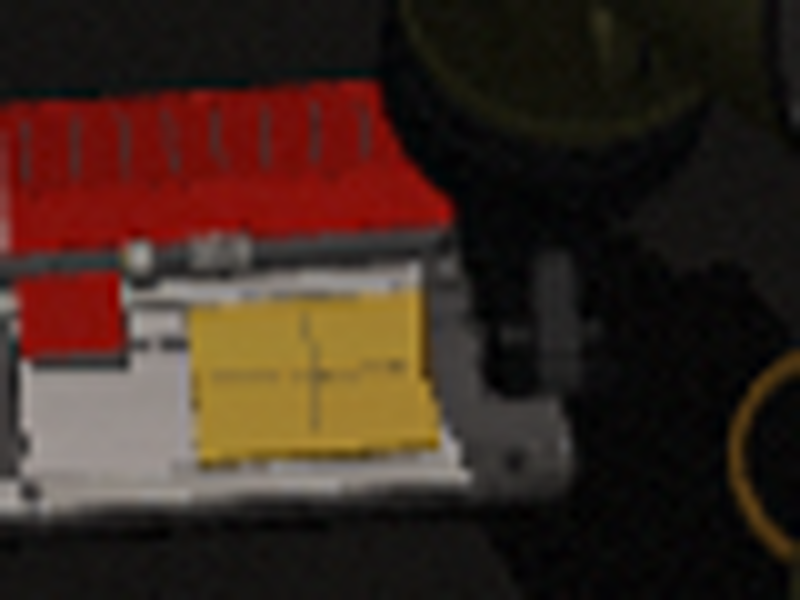

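>>> move_arm(
  motion=[
    {"travel": [0,0,4],"spin": 0,"claw": 0.1},
    {"travel": [0,0,4],"spin": 0,"claw": 0.1},
    {"travel": [0,0,3],"spin": 0,"claw": 0.1},
    {"travel": [0,0,0],"spin": 0,"claw": 0.1},
    {"travel": [0,0,0],"spin": 0,"claw": 0.1},
  ],
)

```text
t: 4.68
tool_pos: [0.6073, -0.0799, 0.0453]
ee_rot: [[0.996, 0.086, 0.0], [0.086, -0.996, 0.0], [0.0, 0.0, -1.0]]
force: [-0.6, -0.3, 0.1]
grip_width: 0.0468
```

>>> move_arm(
  motion=[
    {"travel": [0,0,2],"spin": 0,"claw": 0.1},
    {"travel": [0,0,2],"spin": 0,"claw": 0.1},
    {"travel": [0,0,0],"spin": 0,"claw": 0.1},
    {"travel": [0,0,0],"spin": 0,"claw": 0.1},
  ],
)

```text
t: 5.18
tool_pos: [0.6073, -0.08, 0.0413]
ee_rot: [[0.996, 0.086, -0.0], [0.086, -0.996, -0.0], [-0.0, 0.0, -1.0]]
force: [-0.2, -0.3, 0.7]
grip_width: 0.0468
```

>>> move_arm(
  motion=[
    {"travel": [0,0,2],"spin": 0,"claw": 0.1},
    {"travel": [0,0,2],"spin": 0,"claw": 0.1},
    {"travel": [0,0,0],"spin": 0,"claw": 0.1},
    {"travel": [0,0,0],"spin": 0,"claw": 0.1},
  ],
)

```text
t: 5.68
tool_pos: [0.6076, -0.08, 0.0375]
ee_rot: [[0.996, 0.086, 0.001], [0.086, -0.996, -0.0], [0.001, 0.0, -1.0]]
force: [-1.0, 0.5, 4.4]
grip_width: 0.0469
```

>>> move_arm(
  motion=[
    {"travel": [0,0,2],"spin": 0,"claw": 0.1},
    {"travel": [0,0,2],"spin": 0,"claw": 0.1},
    {"travel": [0,0,2],"spin": 0,"claw": 0.1},
    {"travel": [0,0,0],"spin": 0,"claw": 0.1},
    {"travel": [0,0,0],"spin": 0,"claw": 0.1},
  ],
)

```text
t: 6.3
tool_pos: [0.6072, -0.08, 0.0317]
ee_rot: [[0.996, 0.086, -0.0], [0.086, -0.996, -0.0], [-0.0, 0.0, -1.0]]
force: [-0.8, 0.2, 8.6]
grip_width: 0.0472
```

>>> move_arm(
  motion=[
    {"travel": [0,0,2],"spin": 0,"claw": 0.1},
    {"travel": [0,0,2],"spin": 0,"claw": 0.1},
    {"travel": [0,0,0],"spin": 0,"claw": 0.1},
    {"travel": [0,0,0],"spin": 0,"claw": 0.1},
  ],
)

```text
t: 6.8
tool_pos: [0.6066, -0.08, 0.0287]
ee_rot: [[0.996, 0.086, -0.001], [0.086, -0.996, -0.001], [-0.001, 0.001, -1.0]]
force: [-5.3, -0.3, 17.4]
grip_width: 0.0471
```

```bash
python3 -c "
from h import *
look(3)"
```

```text
t 6.8 holder xyz(z above slab 10) [  8.  -58.9  18.7] yaw 4.92 F [-5.3 -0.3 17.4] T [-0.    0.81 -0.  ] w 47.1
[314 166]
[247 178]
```

View pics/z3s.png

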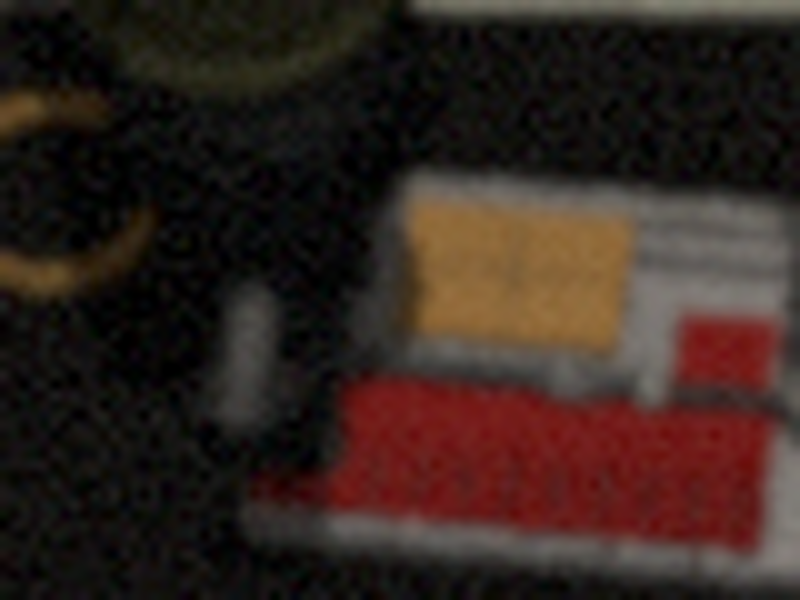

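View pics/z3t.png

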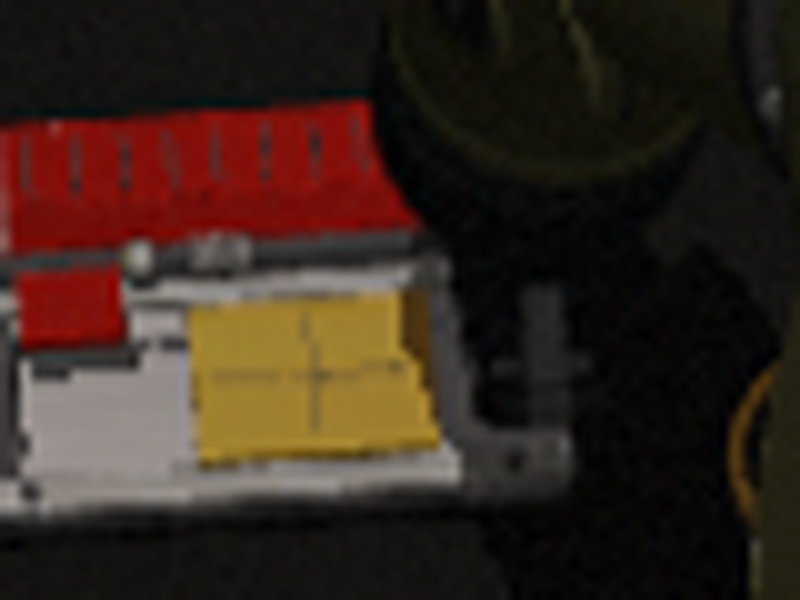

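```bash
cat >> h.py <<'E'
def clip(k):
    for n in('top','scene'):
        D=np.load(f'pics/{n}{k}.npz'); p,d=D['p'],D['d']; P=pts(n,d)*1000
        hsv=cv2.cvtColor(p,cv2.COLOR_RGB2HSV); H,S,V=[hsv[...,i].astype(int) for i in range(3)]
        q=np.dstack([(P[...,:2]-O)@RH,P[...,2:]-10])
        red=((H<8)|(H>172))&(S>130)&(V>45)&(d>0)
        m=red&(q[...,0]>22)&(q[...,0]<52)&(abs(q[...,1]+5)<65)
        j=red&(q[...,0]<8)&(q[...,0]>-14)&(abs(q[...,1]-47)<14)
        for nm,mm in(('bar',m),('jaw',j)):
            a=q[mm]; 
            if len(a)<8: print(n,nm,'few'); continue
            r=np.polyfit(a[:,0],a[:,2],1); print(n,nm,len(a),'slope(rad)',round(float(np.arctan(r[0])),3),'mean',np.round(a.mean(0),1), 'sd',round(float(a[:,2].std()),1))
E
python3 -c "
from h import *
clip(0);clip(3)"
```

```text
top bar 631 slope(rad) 0.338 mean [36.7 -5.5 34. ] sd 3.9
top jaw 84 slope(rad) 0.475 mean [-1.9 47.1 29.9] sd 5.5
scene bar 436 slope(rad) 0.33 mean [36.  -4.9 32.1] sd 5.1
scene jaw 44 slope(rad) 0.298 mean [-1.4 47.5 29.9] sd 2.2
top bar 387 slope(rad) -0.088 mean [36.3 13.1 22.8] sd 2.6
top jaw 80 slope(rad) -0.038 mean [-2.3 46.9 34.8] sd 5.0
scene bar 413 slope(rad) -0.034 mean [35.3  2.1 21.6] sd 2.0
scene jaw 59 slope(rad) -0.152 mean [-1.1 48.2 34.5] sd 2.0
```

>>> move_arm(
  motion=[
    {"travel": [0,-2,0],"spin": 0,"claw": 0.1},
    {"travel": [0,-3,0],"spin": 0,"claw": 0.1},
    {"travel": [0,-3,0],"spin": 0,"claw": 0.1},
    {"travel": [0,-3,0],"spin": 0,"claw": 0.1},
    {"travel": [0,-3,0],"spin": 0,"claw": 0.1},
    {"travel": [0,-3,0],"spin": 0,"claw": 0.1},
    {"travel": [0,-3,0],"spin": 0,"claw": 0.1},
    {"travel": [0,0,0],"spin": 0,"claw": 0.1},
  ],
)

```text
t: 7.9
tool_pos: [0.6071, -0.0668, 0.0288]
ee_rot: [[0.997, 0.081, 0.003], [0.081, -0.997, -0.009], [0.002, 0.009, -1.0]]
force: [-0.3, -9.4, 12.8]
grip_width: 0.0468
```

```bash
python3 -c "
from h import *
look(4);clip(4)"
```

```text
t 7.9 holder xyz(z above slab 10) [  9.5 -45.8  18.8] yaw 4.62 F [-0.3 -9.4 12.8] T [-2.12 -0.24 -0.23] w 46.8
[314 166]
[247 178]
top bar 322 slope(rad) -0.078 mean [36.3 21.2 22.6] sd 2.6
top jaw 82 slope(rad) -0.075 mean [-2.1 46.9 34.9] sd 4.8
scene bar 380 slope(rad) -0.033 mean [35.6  6.5 21.6] sd 2.0
scene jaw 57 slope(rad) -0.148 mean [-1.  48.  34.7] sd 1.9
```

View pics/z4t.png

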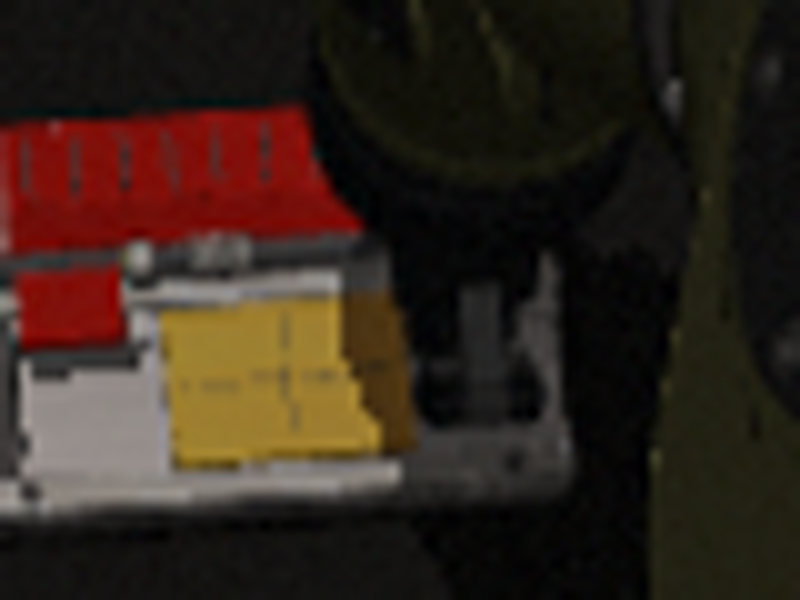

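View pics/z4s.png

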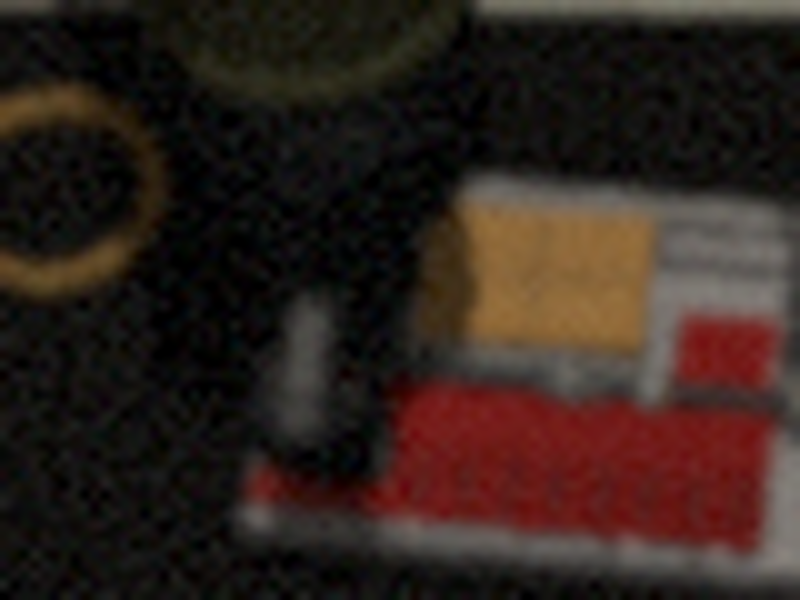

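>>> move_arm(
  motion=[
    {"travel": [0,-3,0],"spin": 0,"claw": 0.1},
    {"travel": [0,-3,0],"spin": 0,"claw": 0.1},
    {"travel": [0,-3,0],"spin": 0,"claw": 0.1},
    {"travel": [0,-3,0],"spin": 0,"claw": 0.1},
    {"travel": [0,-3,0],"spin": 0,"claw": 0.1},
    {"travel": [0,0,0],"spin": 0,"claw": 0.1},
  ],
)

```text
t: 8.75
tool_pos: [0.6062, -0.0518, 0.0288]
ee_rot: [[0.997, 0.081, 0.003], [0.081, -0.997, -0.009], [0.003, 0.009, -1.0]]
force: [0.7, -10.1, 12.9]
grip_width: 0.0473
```

```bash
python3 -c "
from h import *
look(5);clip(5)"
```

```text
t 8.75 holder xyz(z above slab 10) [ 10.  -30.7  18.8] yaw 4.63 F [  0.7 -10.1  12.9] T [-2.12 -0.51 -0.26] w 47.3
[314 166]
[247 178]
top bar 257 slope(rad) -0.042 mean [36.1 29.4 23. ] sd 2.3
top jaw 77 slope(rad) -0.062 mean [-2.6 47.  36. ] sd 2.8
scene bar 359 slope(rad) -0.017 mean [35.6  6.1 21.5] sd 1.8
scene jaw 60 slope(rad) -0.135 mean [-1.2 47.8 34.8] sd 1.7
```

View pics/z5t.png

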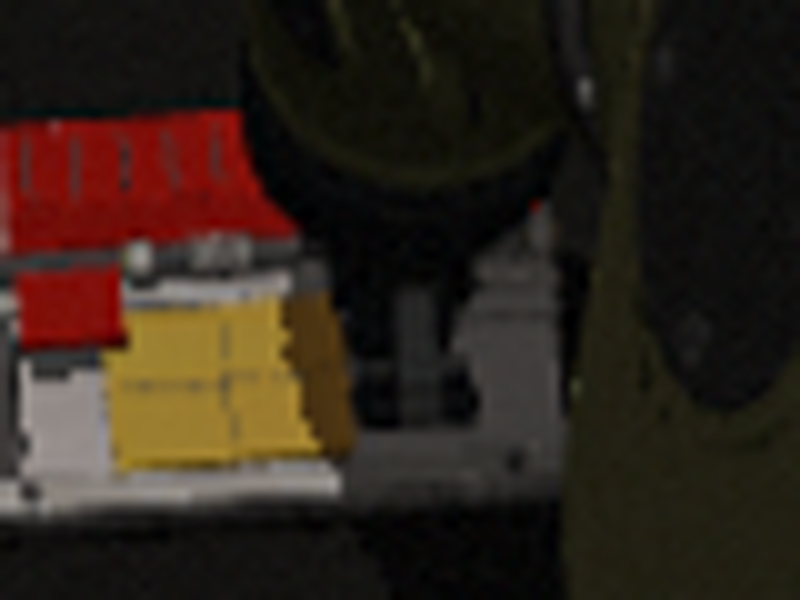

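>>> move_arm(
  motion=[
    {"travel": [0,-3,0],"spin": 0,"claw": 0.1},
    {"travel": [0,-3,0],"spin": 0,"claw": 0.1},
    {"travel": [0,-3,0],"spin": 0,"claw": 0.1},
    {"travel": [0,-3,0],"spin": 0,"claw": 0.1},
    {"travel": [0,-3,0],"spin": 0,"claw": 0.1},
    {"travel": [0,-3,0],"spin": 0,"claw": 0.1},
    {"travel": [0,0,0],"spin": 0,"claw": 0.1},
  ],
)

```text
t: 9.72
tool_pos: [0.6048, -0.0339, 0.0288]
ee_rot: [[0.997, 0.08, 0.003], [0.08, -0.997, -0.009], [0.003, 0.009, -1.0]]
force: [0.4, -10.6, 13.4]
grip_width: 0.0468
```

>>> move_arm(
  motion=[
    {"travel": [0,-2,0],"spin": 0,"claw": 0.1},
    {"travel": [0,-2,0],"spin": 0,"claw": 0.1},
    {"travel": [0,0,0],"spin": 0,"claw": 0.1},
  ],
)

```text
t: 10.1
tool_pos: [0.6044, -0.0304, 0.0288]
ee_rot: [[0.997, 0.08, 0.003], [0.08, -0.997, -0.009], [0.003, 0.009, -1.0]]
force: [1.0, -10.5, 13.5]
grip_width: 0.0471
```

```bash
python3 -c "
from h import *
look(6);clip(6)"
```

```text
t 10.1 holder xyz(z above slab 10) [10.  -9.3 18.8] yaw 4.59 F [  1.  -10.5  13.5] T [-2.26 -0.52 -0.25] w 47.1
[314 166]
[247 178]
top bar 161 slope(rad) -0.064 mean [35.5 39.  22.6] sd 2.5
top jaw 76 slope(rad) -0.107 mean [-2.2 47.  35.6] sd 3.1
scene bar 371 slope(rad) -0.012 mean [35.7 -0.7 21.7] sd 2.9
scene jaw 62 slope(rad) -0.157 mean [-1.2 48.2 34.4] sd 2.3
```

View pics/z6t.png

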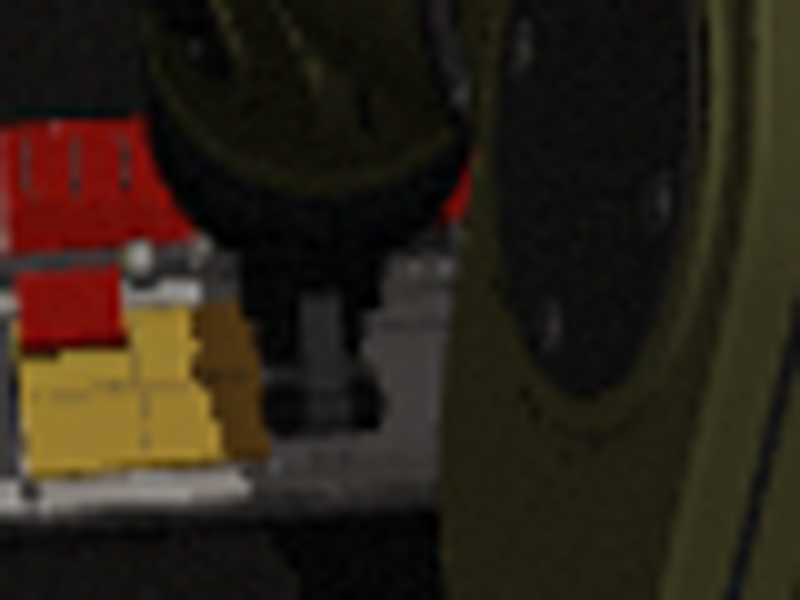

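View pics/z6s.png

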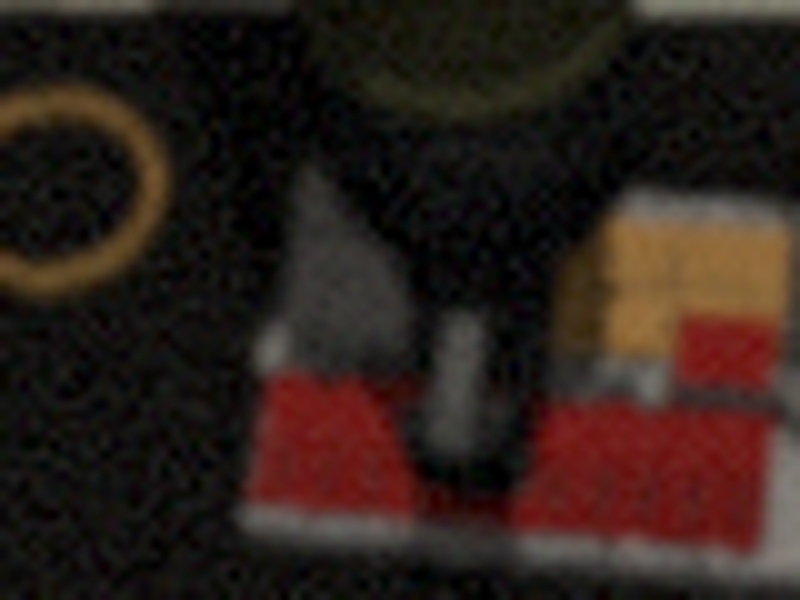

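>>> move_arm(
  motion=[
    {"travel": [0,-1,0],"spin": 0,"claw": 0.1},
    {"travel": [0,-1,0],"spin": 0,"claw": 0.1},
    {"travel": [0,0,0],"spin": 0,"claw": 0.1},
  ],
)

```text
t: 10.58
tool_pos: [0.6044, -0.0296, 0.0288]
ee_rot: [[0.997, 0.08, 0.003], [0.08, -0.997, -0.011], [0.003, 0.011, -1.0]]
force: [1.0, -11.7, 13.7]
grip_width: 0.047
```

>>> move_arm(
  motion=[
    {"travel": [0,-1,0],"spin": 0,"claw": 0.1},
    {"travel": [0,-1,0],"spin": 0,"claw": 0.1},
    {"travel": [0,0,0],"spin": 0,"claw": 0.1},
  ],
)

```text
t: 10.95
tool_pos: [0.6043, -0.0296, 0.0288]
ee_rot: [[0.997, 0.079, 0.003], [0.079, -0.997, -0.013], [0.002, 0.014, -1.0]]
force: [1.5, -14.4, 12.5]
grip_width: 0.047
```

>>> move_arm(
  motion=[
    {"travel": [0,-1,0],"spin": 0,"claw": 0.1},
    {"travel": [0,-1,0],"spin": 0,"claw": 0.1},
    {"travel": [0,0,0],"spin": 0,"claw": 0.1},
  ],
)

```text
t: 11.32
tool_pos: [0.6043, -0.0295, 0.0288]
ee_rot: [[0.997, 0.078, 0.003], [0.078, -0.997, -0.016], [0.002, 0.016, -1.0]]
force: [1.8, -18.0, 14.0]
grip_width: 0.0468
```

>>> move_arm(
  motion=[
    {"travel": [0,4,0],"spin": 0,"claw": 0.1},
    {"travel": [0,4,0],"spin": 0,"claw": 0.1},
    {"travel": [0,4,0],"spin": 0,"claw": 0.1},
    {"travel": [0,4,0],"spin": 0,"claw": 0.1},
    {"travel": [0,4,0],"spin": 0,"claw": 0.1},
    {"travel": [0,0,0],"spin": 0,"claw": 0.1},
  ],
)

```text
t: 12.08
tool_pos: [0.6048, -0.0315, 0.0288]
ee_rot: [[0.996, 0.09, 0.004], [0.09, -0.996, 0.007], [0.004, -0.007, -1.0]]
force: [-3.5, 7.2, 13.6]
grip_width: 0.0471
```

```bash
python3 -c "
from h import *
look(7);clip(7)"
```

```text
t 12.07 holder xyz(z above slab 10) [ 10.3 -10.4  18.8] yaw 5.15 F [-3.5  7.2 13.6] T [1.65 0.21 0.2 ] w 47.1
[314 166]
[247 178]
top bar 195 slope(rad) -0.125 mean [34.9 25.9 23.3] sd 2.8
top jaw 80 slope(rad) -0.017 mean [-2.1 47.3 35.8] sd 2.7
scene bar 367 slope(rad) -0.008 mean [35.7 -0.9 21.9] sd 3.0
scene jaw 62 slope(rad) -0.136 mean [-1.  48.4 34.4] sd 2.5
```

View pics/z7t.png

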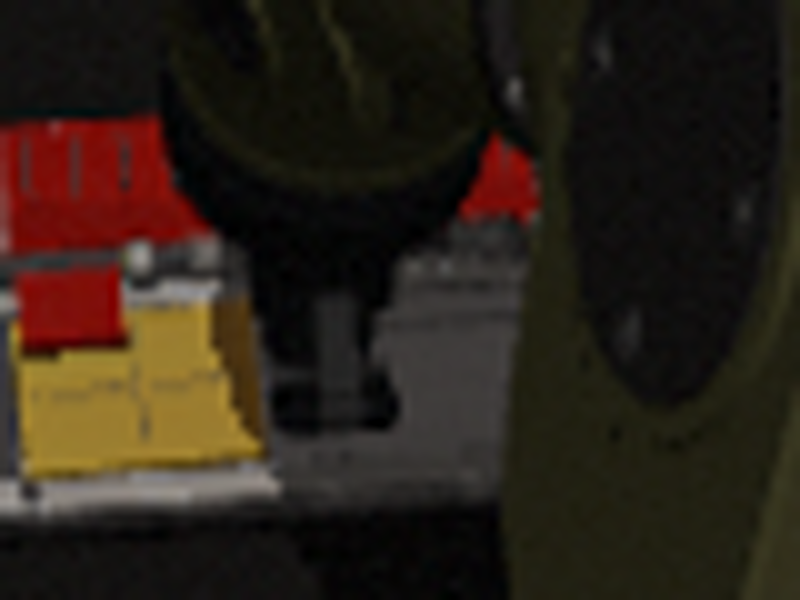

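View pics/z7s.png

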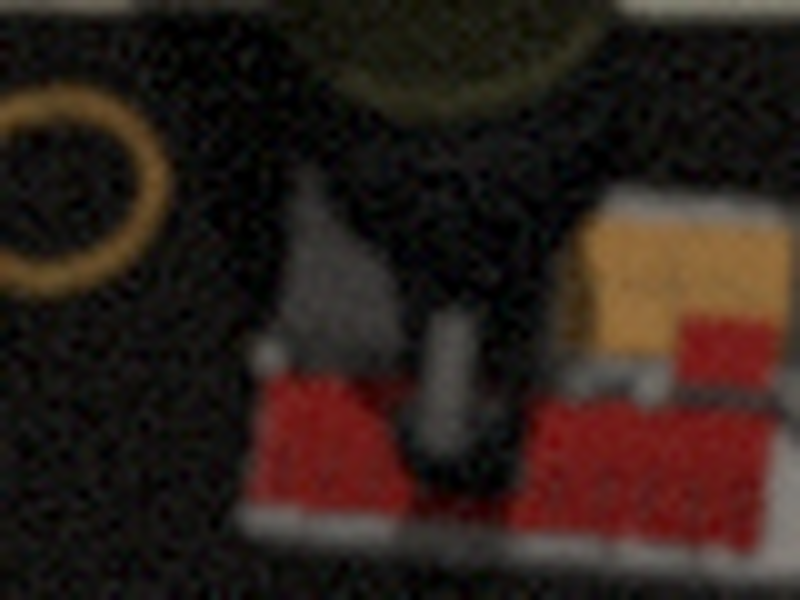

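>>> move_arm(
  motion=[
    {"travel": [0,0,-2],"spin": 0,"claw": 0.1},
    {"travel": [0,0,-2],"spin": 0,"claw": 0.1},
    {"travel": [0,0,-2],"spin": 0,"claw": 0.1},
    {"travel": [0,0,-2],"spin": 0,"claw": 0.1},
    {"travel": [0,0,-3],"spin": 0,"claw": 0.1},
    {"travel": [0,0,-5],"spin": 0,"claw": 0.1},
    {"travel": [0,0,-8],"spin": 0,"claw": 0.1},
    {"travel": [0,0,-15],"spin": 0,"claw": 0.1},
    {"travel": [0,0,-25],"spin": 0,"claw": 0.1},
    {"travel": [0,0,-40],"spin": 0,"claw": 0.1},
    {"travel": [0,0,-40],"spin": 0,"claw": 0.1},
    {"travel": [0,0,-20],"spin": 0,"claw": 0.1},
  ],
)

```text
t: 13.68
tool_pos: [0.6047, -0.0369, 0.1948]
ee_rot: [[0.996, 0.086, 0.004], [0.086, -0.996, 0.0], [0.004, 0.0, -1.0]]
force: [0.5, -0.3, -0.5]
grip_width: 0.0468
```

>>> move_arm(
  motion=[
    {"travel": [-20,30,0],"spin": 0,"claw": 0.1},
    {"travel": [-20,45,0],"spin": 0,"claw": 0.1},
    {"travel": [-20,45,0],"spin": 0,"claw": 0.1},
    {"travel": [-20,45,0],"spin": 0,"claw": 0.1},
    {"travel": [-20,45,0],"spin": 0,"claw": 0.1},
    {"travel": [-20,30,0],"spin": 0,"claw": 0.1},
    {"travel": [0,0,0],"spin": 0,"claw": 0.1},
    {"travel": [0,0,0],"spin": 0,"claw": 0.1},
  ],
)

```text
t: 14.68
tool_pos: [0.5052, -0.2857, 0.1921]
ee_rot: [[0.996, 0.086, 0.001], [0.086, -0.996, 0.0], [0.002, -0.0, -1.0]]
force: [0.5, 0.7, 0.2]
grip_width: 0.0471
```

```bash
python3 - <<'E'
from h import *
look(8);clip(8)
for k in(0,8):
  for n in('top','scene'):
    D=np.load(f'pics/{n}{k}.npz'); p=D['p']; hsv=cv2.cvtColor(p,cv2.COLOR_RGB2HSV); H,S,V=[hsv[...,i].astype(int) for i in range(3)]
    P=pts(n,D['d']);m=(H>16)&(H<32)&(S>90)&(V>70)&(abs(P[...,0]-.58)<.08)&(abs(P[...,1]+.02)<.09)
    nn,l,st,c=cv2.connectedComponentsWithStats(m.astype(np.uint8)); i=1+np.argmax(st[1:,4])
    uv=np.argwhere(l==i)[:,::-1]; W=(ray(n,uv,.038)[:,:2]*1000-O)@RH; print(k,n,'blank x range',np.percentile(W[:,0],[1,99]).round(1),'y range',np.percentile(W[:,1],[1,99]).round(1))
a,b=[cv2.cvtColor(np.load(f'pics/top{k}.npz')['p'],cv2.COLOR_RGB2GRAY).astype(int) for k in(0,8)]
d=(abs(a-b)>30).astype(np.uint8); d=cv2.morphologyEx(d,cv2.MORPH_OPEN,np.ones((3,3)))
print([list(s) for s in cv2.connectedComponentsWithStats(d)[2][1:]])
E
```

```text
t 14.68 holder xyz(z above slab 10) [-110.3 -255.4  182.1] yaw 4.96 F [0.5 0.7 0.2] T [-0.   -0.08 -0.01] w 47.1
[314 166]
[247 178]
top bar 588 slope(rad) 0.091 mean [37.  -4.8 27.5] sd 2.8
top jaw 80 slope(rad) -0.01 mean [-2.  47.3 34.1] sd 2.6
scene bar 471 slope(rad) 0.133 mean [36.2 -5.4 26.4] sd 2.3
scene jaw 56 slope(rad) 0.092 mean [-1.4 48.1 32.3] sd 2.1
0 top blank x range [-42.1  -1.7] y range [-41.2  17.4]
0 scene blank x range [-40.2  -2.3] y range [-38.9  15.9]
8 top blank x range [-42.1  -1.6] y range [ 1.7 61.5]
8 scene blank x range [-42.4  -5.5] y range [ 4.7 57.4]
[[np.int32(425), np.int32(146), np.int32(215), np.int32(254), np.int32(28547)], [np.int32(551), np.int32(233), np.int32(29), np.int32(46), np.int32(1116)], [np.int32(583), np.int32(237), np.int32(28), np.int32(47), np.int32(836)], [np.int32(583), np.int32(257), np.int32(5), np.int32(7), np.int32(29)], [np.int32(586), np.int32(266), np.int32(10), np.int32(9), np.int32(43)], [np.int32(608), np.int32(363), np.int32(7), np.int32(6), np.int32(34)]]
```

View pics/z8t.png

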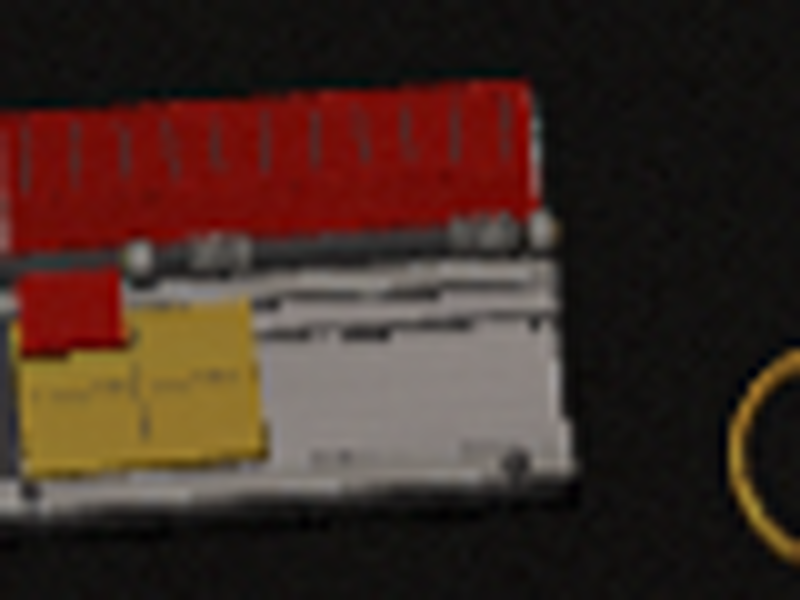

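View pics/top8.png

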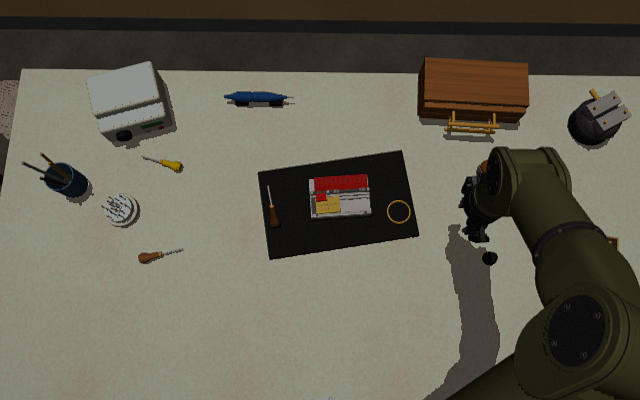

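```bash
python3 -c "
from h import *
print(robot.close_job())"
```

```text
the job is handed in; nothing more can be done
None
```

The brass blank is loaded and clamped in the holder, and I handed the job in at about 15 s of the 45 s allowed. I held the thumb bar fully down with one fingertip and pushed the blank under the jaw with the other. I then backed off 2 mm, let the bar up and moved clear.

- **Bar held down:** during the push the bar measured level, at about holder z 22 mm, with 13–17 N on it.
- **Blank home:** the push force rose from 10 to 18 N with no further movement at the stop. Afterwards the top view put the blank at holder y +1.7 to +61.5 mm, against +2 to +62 for fully home.
- **Scene view disagrees:** the scene camera gave y +4.7 to +57.4 mm. It is coarser and also read short before the move, so I relied on the top view and the contact force.
- **Jaw shut:** the bar slope changed by about 0.20–0.25 rad from rest, roughly the 0.25 expected with the jaw closed on the blank.
- **Everything else:** the top pictures before and after showed changes only where the arm stood or stands, and around the blank. The arm covers the spare blank and most of the oil bottle in that last view. I did not check those two separately, but the gripper passed with its fingertips at about 190 mm and felt no contact force at the readings on the way out.

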